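# Seat the notched tray on the keyed shop riser

### The arm

A 6-joint arm with a two-finger parallel gripper is mounted at the origin on the work surface. World frame = base frame: x ahead of the robot, y to its left, z up, the work surface at z = 0. Lengths are in m, angles in rad, forces in N, time in s.
With the tool pointing down it reaches from about 0.35 to 0.85 m from the base axis. Payload 8.1 kg.
Tool frame: the origin (TCP) lies midway between the tips of the shut fingers; the grasp point (between the pads) lies robot.grip_depth behind it (robot.grip_depth is the distance from the TCP to the grasp point, in m); z points along the fingers, y is the line along which they close (so a half turn about z gives the same grasp; the last joint's range is limited). The gripper opens to 93 mm and grips with 3 to 60 N. Pads are 15 mm wide; open, the fingers measure 128 mm over their backs; the gripper's body (75 mm by 188 mm) begins 65 mm behind the grasp point.
Start: joints at [1.26, 0.13, 1.488, -0, 1.523, -0.085], TCP at [0.134, 0.585, 0.219] pointing down, gripper open.
Joint ranges: [-2.96, 2.96], [-0.89, 2.26], [0.02, 2.5], [-1.34, 4.48], [0, 2.73], [-2.66, 2.66]. Speed limits (rad/s): [2.39, 2.39, 2.79, 3.14, 3.14, 3.14].

### API

Orientations are given as a rotation vector (axis times angle).
In Python, from plant import robot gives the robot as it stands.
- The arm moves only by the tool carry_out, never from a script. Its argument "rows" is a list of rows, each a list of 6 numbers: the shift along the tool's x, y, z in m, then the turn, a rotation vector about the tool's x, y, z in degrees. A call has 1 to 12 rows; each row is the pose to reach, as a shift and turn from the pose commanded when the call began, along the tool's axes at that moment; what a row does not reach only later rows make up. A row lasts 1/8 s, in which the tool goes at most 62.5 mm and 10.7 degrees, less where a joint would pass 70% of its speed; a pose out of reach is approached as far as the arm can. A call with a gripper value outside its range is refused whole. "jaw" is the closure in counts, from 0 (fully open) to 255 (shut), set as the call begins (left out, the last holds). The fingers move at their own pace and stop on an object; "force" is the grip in N (left out, the last holds). Time passes only in rows, so rows that repeat a pose let the fingers close. It gives the time, the measured TCP pose, the force, the opening and the grip force at its end, in the units of the state.
- robot.read_state(): the state, without advancing time (a new reading comes with each control period).
- robot.read_camera(name): name is "scene" or "top" or "wrist"; returns the picture (480x640x3 uint8, red, green, blue); there is no depth.
- robot.camera_model(name): a dict with "fx", "fy", "cx", "cy" (pixels), "R" (3x3) and "t" (3): a world point X has camera coordinates R X + t; the wrist camera has in their place "mount" (4x4, takes a point from camera to tool coordinates, whose origin is the TCP and whose axes are the flange's). Camera axes: x right, y down, z forward; pixel columns grow to the right and rows downward; lengths in m; the calibration is good to about 2 mm. A picture is of the moment at which its call begins: read the wrist's pose just before it. camera_model takes no time and is no camera call.
- robot.close_job(): hands the job in; it is judged then, once.
Trained networks look in the newest picture that a camera, given by its name, has taken for a name from the list of things; names that differ only in an ending like _2 or _b are one class to them, and where a whole thing is asked for, a point or a joint stands for the part that bears it (a point fixed in the world has none). Each returns a list of dicts, best first, with "conf" (0 to 1); they miss things now and then, are a little off and sometimes report something else, mostly with a low value. They report only what shows in the picture. A call takes as long as a camera call.
- robot.outline_of(camera, target): "pixels" (480x640 bool, what is visible of it) and "pixel" ([column, row] in pixels, amid what is visible of it).
The state is a dict: "t": time; "q": joint angles; "dq": joint speeds; "joint_torque": joint torques, N m; "tool_pos": TCP position; "orientation": TCP orientation; "force": force on the tool from outside, world axes, zero at the start; "wrist_torque": the same for the moment, N m; "opening": finger opening in m; "gripper_force": force on a finger pad.
Only numpy, scipy, OpenCV 4.12 (cv2) and the standard library are available. Lean on these libraries where they do the work, as an engineer would, in place of code of your own. Each camera call takes 0.05 s, during which the arm holds its last target. There are 200 camera calls.

### The job

On the gift-shop counter, take the wooden tray that has a notch cut in one edge and set it gently, without dropping it, on the white display riser, so that the riser's brass key stands up inside the notch and the tray lies flat on the riser, centred and square with it. Let go and leave it at rest there. Leave the other tray, which has no notch, and the mug where they stand.

Things in the scene. Friction and masses are not known exactly. Their poses are not given: they have to be found in the camera images.
- tray_notched: Light wood tray, 130 (x) x 150 (y) mm, floor 12 thick, rim 8 wide, rim top at 22. Notch 44 wide (y), 32 deep (x 33 to 65), cut right through the middle of the +x edge. Upright dark handle fin in the middle: 56 long (x), 16 thick (y), top at 56; pinch its thickness from above. Origin: centre of underside (of the full outline); x points from handle to notch. Loose, about 0.3 kg.
- riser: White plinth, fixed; flat top 140 (x) x 160 (y) mm, 60 high. Brass key on top: 16 wide (y), 12 thick (x), 30 tall, centred 50 mm from the middle towards +x. Origin: centre of underside; x points to the key. Seated, the notched tray's origin is 60 mm above this one, x axes agree, and the key has 14 mm play each side in the notch, 11 mm at its inner end.
- tray_plain: The other tray, leave alone: same size, colours and handle as the notched one, but its edge is whole all round (no notch). Origin: centre of underside; x along the handle fin.
- mug: Blue ceramic mug, 85 mm tall, 76 mm across plus a side handle, upright on the counter; leave alone. Origin: centre of underside.

How it is judged:
At the end, for the whole second after the job is handed in: The notched tray lies released and at rest on the riser, key in the notch: underside within 6 mm of the riser top, tilt under 5 degrees, centred within 20 mm, turned within 15 degrees; plain tray and mug upright, within 30 mm of their starts (horizontal distance between tray_notched and riser below 0.02 m and angle between the x axis of tray_notched and the x axis of riser, either way round below 0.26 rad and z of tray_notched in the frame of riser between 0.054 and 0.066 m and angle between tray_notched's own z axis and vertical below 0.09 rad and linear speed of tray_notched below 0.02 m/s and contact force between tray_notched and the fingers below 0.1 N and distance of each of tray_plain, mug from where it was at the start of the episode below 0.03 m and angle between each of mug, tray_plain's own z axis and vertical below 0.2 rad); the robot touches nothing.
It fails at once if the notched tray is dropped or slammed onto the riser (faster than 0.6 m/s when within 25 mm of its seat) (horizontal distance between tray_notched and riser below 0.06 m and z of tray_notched in the frame of riser below 0.085 m and linear speed of tray_notched above 0.6 m/s).
It fails at once if the plain tray is moved by more than 30 mm or tipped (distance of tray_plain from where it was at the start of the episode above 0.03 m or angle between tray_plain's own z axis and vertical above 0.3 rad).
It fails at once if the mug is moved by more than 30 mm or tipped (distance of mug from where it was at the start of the episode above 0.03 m or angle between mug's own z axis and vertical above 0.3 rad).
It also fails if it takes over 43 s, if anything falls off the work surface, if the arm or the gripper's body presses on something with over 40 N, if the wrist force passes 120 N, or if a joint passes its speed limit or range.

## Working session

There is one attempt and no reset: what is moved stays moved. The work goes in short steps, Python scripts to look and compute and a tool call to move; the robot and the scene stay as the last step left them, time stands still between calls to the robot, and variables do not carry over. Pictures are saved under pics/ and viewed, at most 10 in all, crops included, and the job is handed in when it is done.

Besides the shell and the picture viewer there is one more tool, called after ">>>" as name(argument=value, ...) on one line, values as JSON. carry_out: Moves the arm, as the interface text tells. Its arguments: {"type":"object","properties":{"rows":{"type":"array"},"jaw":{"type":"number"},"force":{"type":"number"}},"required":["rows"]}

```bash
mkdir -p pics; ls
python3 - <<'E'
from plant import robot
import cv2,numpy as np
s=robot.read_state();print(s['t'],s['tool_pos'],s['orientation'],s['opening'],robot.grip_depth)
ims=[]
for c in ['top','scene']:
    im=robot.read_camera(c);cv2.imwrite(f'pics/{c}0.png',im[:,:,::-1])
    m=robot.camera_model(c);print(c,{k:np.round(v,4).tolist() for k,v in m.items()})
    for t in ['tray_notched','tray_plain','riser','mug']:
        for d in robot.outline_of(c,t):
            p=d['pixels'];print(t,round(d['conf'],2),np.round(d['pixel']),p.sum())
            if d['conf']>.3:np.save(f'pics/{c}_{t}_{len(ims)}.npy',p)
print({k:np.round(v,4).tolist() for k,v in robot.camera_model('wrist').items()})
E
```

```text
pics
0.0 [0.13414233 0.584228   0.21760943] [-3.53931127e-01 -3.12122671e+00  2.84695975e-03] 0.09273235299020825 0.0188
top {'fx': 488.0215, 'fy': 488.0215, 'cx': 323.5256, 'cy': 239.772, 'R': [[-0.0112, -0.9997, -0.0234], [-0.9809, 0.0155, -0.1939], [0.1942, 0.0207, -0.9807]], 't': [0.0162, 0.5625, 0.9232]}
tray_notched 0.9 [167. 297.] 4619
tray_plain 0.87 [316. 267.] 4719
riser 0.68 [516. 287.] 6308
mug 0.87 [205. 183.] 1697
scene {'fx': 518.1264, 'fy': 518.1264, 'cx': 321.6584, 'cy': 235.6148, 'R': [[-0.4249, 0.9052, -0.0078], [0.5267, 0.2401, -0.8154], [-0.7363, -0.3506, -0.5788]], 't': [0.2257, -0.265, 1.7509]}
tray_notched 0.71 [458. 258.] 2313
tray_plain 0.83 [335. 238.] 2206
riser 0.96 [213. 188.] 2320
mug 0.72 [394. 292.] 1834
{'fx': 335.1957, 'fy': 335.1957, 'cx': 316.7983, 'cy': 234.4392, 'mount': [[-0.0012, -0.9703, -0.2421, 0.0659], [1.0, -0.0014, 0.0005, -0.0006], [-0.0009, -0.2421, 0.9703, -0.1658], [0.0, 0.0, 0.0, 1.0]]}
```

View pics/top0.png

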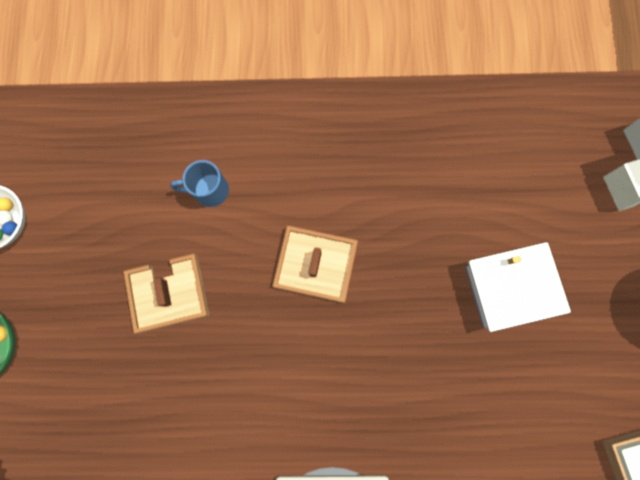

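View pics/scene0.png

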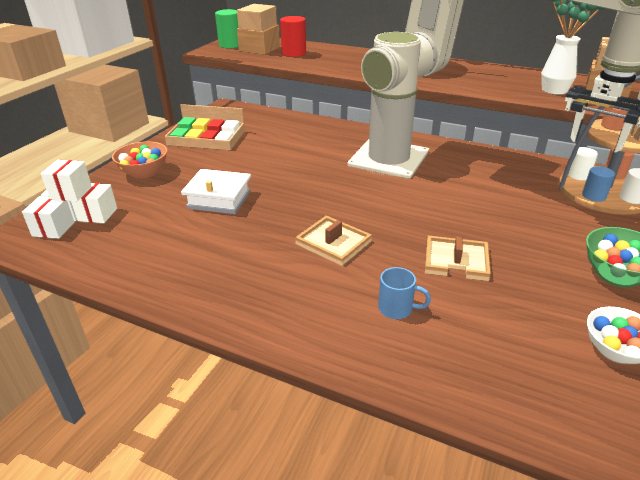

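```bash
cat > h.py <<'E'
import numpy as np,cv2
from scipy.optimize import minimize
from scipy.spatial.transform import Rotation as Rn
from plant import robot
def box(x0,x1,y0,y1,z0,z1): return np.array([[x,y,z] for x in(x0,x1) for y in(y0,y1) for z in(z0,z1)])
TRAY=[box(-.065,.033,-.075,.075,0,.022),box(.033,.065,-.075,-.022,0,.022),box(.033,.065,.022,.075,0,.022),box(-.028,.028,-.008,.008,.012,.056)]
RISER=[box(-.07,.07,-.08,.08,0,.06),box(.044,.056,-.008,.008,.06,.09)]
S=4
def proj(m,P):
    c=P@m['R'].T+m['t'];return c[:,:2]/c[:,2:]*[m['fx'],m['fy']]+[m['cx'],m['cy']]
def render(m,parts,p,z=0):
    im=np.zeros((480*S//2,640*S//2),np.uint8);k=S//2
    R=Rn.from_euler('z',p[2]).as_matrix()
    for b in parts:
        u=proj(m,b@R.T+[p[0],p[1],z])
        h=cv2.convexHull(((u+.5)*k*16).astype(np.int32));cv2.fillConvexPoly(im,h,255,cv2.LINE_8,4)
    return cv2.resize(im,(640,480),interpolation=cv2.INTER_AREA)/255.
def fit(views,parts,p0,z=0):
    """views: list of (model,mask)"""
    def cost(q):
        p=[q[0]/10,q[1]/10,q[2]]
        return sum(np.abs(render(m,parts,p,z)-k).sum()/k.sum() for m,k in views)
    q0=np.array([p0[0]*10,p0[1]*10,p0[2]])
    best=None
    for d in(.2,.08,.03):
        r=minimize(cost,q0,method='Nelder-Mead',options=dict(initial_simplex=q0+np.vstack([np.zeros(3),np.eye(3)*d])))
        q0=r.x
    return np.array([q0[0]/10,q0[1]/10,q0[2]]),r.fun/len(views)
def back(m,px,z):
    d=m['R'].T@np.array([(px[0]-m['cx'])/m['fx'],(px[1]-m['cy'])/m['fy'],1]);c=-m['R'].T@m['t']
    return c+d*(z-c[2])/d[2]
def totool(goal,yaw):
    """shift in tool axes and turn (deg) from present pose to TCP goal, tool down, closing line along tray y"""
    s=robot.read_state();R=Rn.from_rotvec(s['orientation']).as_matrix()
    print('shift mm',np.round(R.T@(np.array(goal)-s['tool_pos'])*1e3,1))
    for a in(0,np.pi):
        G=np.array([[np.cos(yaw+a),np.sin(yaw+a),0],[np.sin(yaw+a),-np.cos(yaw+a),0],[0,0,-1]])
        print('turn deg',np.round(np.degrees(Rn.from_matrix(R.T@G).as_rotvec()),1))
    print('q',np.round(s['q'],2))
E
python3 - <<'E'
from h import *
T=robot.camera_model('top');C=robot.camera_model('scene')
for n,parts,px,z,yaw in[('tray_notched',TRAY,(167,297),.015,.15),('riser',RISER,(516,287),.06,.23)]:
    kt=np.load(f'pics/top_{n}_0.npy');ks=np.load(f'pics/scene_{n}_0.npy')
    p0=np.r_[back(T,px,z)[:2],yaw]
    for v in([(T,kt)],[(C,ks)],[(T,kt),(C,ks)]):
        p,f=fit(v,parts,p0);print(n,np.round(p,4),round(f,3))
    if n=='tray_notched':totool([p[0],p[1],.2],p[2])
print('mug',back(T,(205,183),.04))
E
```

```text
tray_notched [0.4658 0.3374 0.2305] 0.021
tray_notched [0.464  0.3376 0.2391] 0.037
tray_notched [0.4652 0.3373 0.2328] 0.032
shift mm [-377.9 -167.2   18.6]
turn deg [ -0.    0.  153.7]
turn deg [ -0.   -0.  -26.3]
q [ 1.26  0.13  1.49  0.    1.52 -0.09]
riser [ 0.4661 -0.3718  0.2185] 0.061
riser [ 0.462  -0.3718  0.3067] 0.121
riser [ 0.4657 -0.3701  0.2231] 0.1
mug [0.69103356 0.25621828 0.04      ]
```

>>> carry_out(rows=[[-0.045, -0.02, 0, 0, 0, -3], [-0.09, -0.04, 0, 0, 0, -6], [-0.135, -0.06, 0, 0, 0, -10], [-0.18, -0.08, 0, 0, 0, -13], [-0.225, -0.1, 0, 0, 0, -17], [-0.27, -0.12, 0, 0, 0, -20], [-0.315, -0.14, 0.005, 0, 0, -23], [-0.35, -0.155, 0.01, 0, 0, -26.3], [-0.378, -0.167, 0.018, 0, 0, -26.3], [-0.378, -0.167, 0.018, 0, 0, -26.3], [-0.378, -0.167, 0.018, 0, 0, -26.3]], jaw=60, force=25)

```text
t: 1.88
tool_pos: [0.465, 0.3377, 0.2008]
orientation: [0.365, -3.12, -0.001]
force: [-0.4, -0.6, -0.1]
opening: 0.0711
gripper_force: 0.0
```

```bash
cat >> h.py <<'E'
def wristmodel(s):
    m=dict(robot.camera_model('wrist'));M=np.array(m['mount'])
    W=np.eye(4);W[:3,:3]=Rn.from_rotvec(s['orientation']).as_matrix();W[:3,3]=s['tool_pos']
    I=np.linalg.inv(W@M);m['R']=I[:3,:3];m['t']=I[:3,3];return m
E
python3 - <<'E'
from h import *
s=robot.read_state();m=wristmodel(s);im=robot.read_camera('wrist')
print(s['t'],s['tool_pos'],s['opening'])
p=np.array([.4656,.3374,.231])
D=robot.outline_of('wrist','tray_notched')
if D:
    k=D[0]['pixels'];print(D[0]['conf'],k.sum())
    vis=im.copy()
    print(fit([(m,k)],TRAY,p))
    r=render(m,TRAY,p)>.5
    vis[cv2.morphologyEx(r.astype(np.uint8),cv2.MORPH_GRADIENT,np.ones((3,3)))>0]=[255,0,0]
    vis[cv2.morphologyEx(k.astype(np.uint8),cv2.MORPH_GRADIENT,np.ones((3,3)))>0]=[0,255,0]
    im=vis
cv2.imwrite('pics/w1.png',im[:,:,::-1])
totool([p[0],p[1],.044-.0188],p[2])
E
```

```text
1.875 [0.46495328 0.33774138 0.200782  ] 0.07111981037195639
shift mm [ -0.6  -1.1 175.8]
turn deg [  -0.     0.  -179.8]
turn deg [0.  0.  0.2]
q [ 0.54  0.07  1.58  0.    1.49 -1.27]
```

View pics/w1.png

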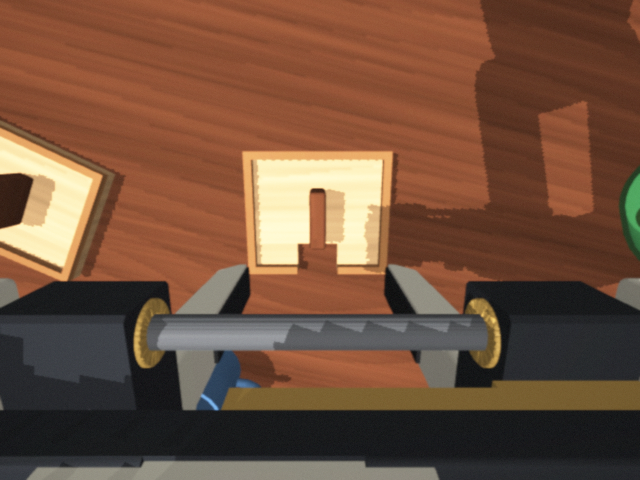

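The wrist view shows the tray square to the image (cols 243–393), the notch towards the gripper and the fin at column 317, midway between the fingers. I'll descend.

>>> carry_out(rows=[[0, -0.001, 0.03, 0, 0, 0], [0, -0.001, 0.07, 0, 0, 0], [0, -0.001, 0.11, 0, 0, 0], [0, -0.001, 0.14, 0, 0, 0], [0, -0.001, 0.16, 0, 0, 0], [0, -0.001, 0.172, 0, 0, 0], [0, -0.001, 0.176, 0, 0, 0], [0, -0.001, 0.176, 0, 0, 0], [0, -0.001, 0.176, 0, 0, 0]])

```text
t: 3.1
tool_pos: [0.4663, 0.3369, 0.0258]
orientation: [-0.365, 3.119, 0.001]
force: [-0.3, 0.0, -1.3]
opening: 0.0713
gripper_force: 0.0
```

>>> carry_out(rows=[[0, 0, 0, 0, 0, 0], [0, 0, 0, 0, 0, 0], [0, 0, 0, 0, 0, 0], [0, 0, 0, 0, 0, 0], [0, 0, 0, 0, 0, 0], [0, 0, 0, 0, 0, 0], [0, 0, 0, 0, 0, 0], [0, 0, 0, 0, 0, 0]], jaw=255, force=30)

```text
t: 4.1
tool_pos: [0.4655, 0.3366, 0.0246]
orientation: [-0.366, 3.12, 0.0]
force: [-0.4, 2.0, 0.3]
opening: 0.0155
gripper_force: 30.0
```

Gripped at 15.5 mm opening. I'll lift, and check the riser fit in the stored top picture.

>>> carry_out(rows=[[0, 0, -0.005, 0, 0, 0], [0, 0, -0.02, 0, 0, 0], [0, 0, -0.05, 0, 0, 0], [0, 0, -0.08, 0, 0, 0], [0, 0, -0.11, 0, 0, 0], [0, 0, -0.135, 0, 0, 0], [0, 0, -0.15, 0, 0, 0], [0, 0, -0.15, 0, 0, 0]])

```text
t: 5.1
tool_pos: [0.4663, 0.3368, 0.1763]
orientation: [-0.365, 3.118, 0.002]
force: [0.1, 0.8, -3.8]
opening: 0.0157
gripper_force: 30.0
```

Run:
```python
from h import *
s=robot.read_state();print(s['t'],s['tool_pos'],s['opening'],s['gripper_force'])
T=robot.camera_model('top');im=cv2.imread('pics/top0.png')
# top face by colour: bright, low saturation
hsv=cv2.cvtColor(im,cv2.COLOR_BGR2HSV);k=np.load('pics/top_riser_0.npy')
w=((hsv[...,2]>225)&(hsv[...,1]<25)).astype(np.uint8);w[:, :440]=0;w[:,590:]=0;w[:230]=0;w[340:]=0
w=cv2.morphologyEx(w,cv2.MORPH_CLOSE,np.ones((9,9)))
print(w.sum(),k.sum())
TOP=[box(-.07,.07,-.08,.08,.06,.06)]
pt,f=fit([(T,w>0)],TOP,[.466,-.371,.22]);print('topface',np.round(pt,4),round(f,3))
# key check
from_key=proj(T,np.array([[.05,0,.09]])@Rn.from_euler('z',pt[2]).as_matrix().T+[pt[0],pt[1],0]);print('key top px',from_key)
big=cv2.resize(im[220:350,440:600],None,fx=4,fy=4,interpolation=cv2.INTER_CUBIC)
for b,c in((RISER[0],(0,0,255)),(RISER[1],(0,0,255)),(TOP[0],(0,200,0))):
    R=Rn.from_euler('z',pt[2]).as_matrix();u=proj(T,b@R.T+[pt[0],pt[1],0])
    h=cv2.convexHull(((u+.5-[440,220])*4).astype(np.int32));cv2.polylines(big,[h],True,c,1)
cv2.imwrite('pics/riserchk.png',big)
```

```text
5.1 [0.46631396 0.33684219 0.1762925 ] 0.015743611148773175 29.998928010463715
6002 6308
topface [ 0.4649 -0.3694  0.2204] 0.014
key top px [[516.54363595 258.51263634]]
```

View pics/riserchk.png

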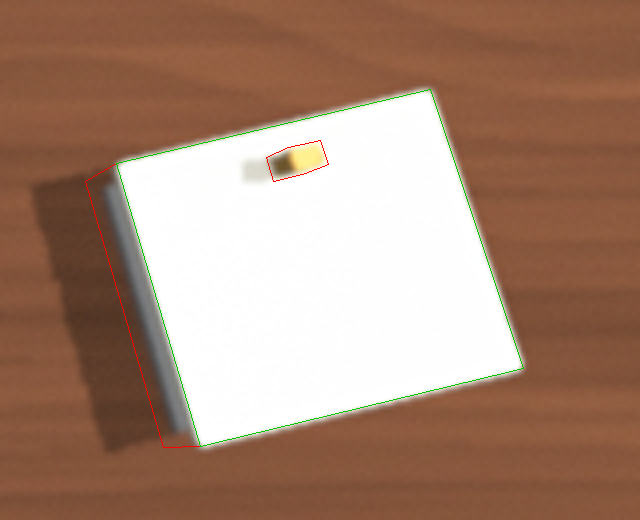

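The top-face fit matches (residual 1.4 %, key in the predicted place), so I take the riser at (0.465, −0.3695), yaw 0.220.

Run:
```python
from h import *
totool([.465,-.3695,.176],.2204)
```

```text
shift mm [ 164.5 -686.9   -0.7]
turn deg [-2.000e-01  1.000e-01 -1.793e+02]
turn deg [0.  0.2 0.7]
q [ 0.54  0.08  1.62 -0.    1.44 -1.27]
```

>>> carry_out(rows=[[0.002, -0.007, 0, 0, 0, 0], [0.007, -0.027, 0, 0, 0, 0], [0.013, -0.055, 0, 0, 0, 0], [0.021, -0.089, 0, 0, 0, 0], [0.031, -0.131, 0, 0, 0, 0], [0.041, -0.172, 0, 0, 0, 0], [0.051, -0.213, 0, 0, 0, 0], [0.061, -0.254, 0, 0, 0, 0], [0.071, -0.295, 0, 0, 0, 0], [0.081, -0.337, 0, 0, 0, 0], [0.09, -0.378, 0, 0, 0, 0.7], [0.1, -0.419, 0, 0, 0, 0.7]])

```text
t: 6.6
tool_pos: [0.4636, -0.0965, 0.1737]
orientation: [0.345, -3.121, -0.0]
force: [1.5, 0.6, -3.8]
opening: 0.016
gripper_force: 30.0
```

>>> carry_out(rows=[[0.01, -0.041, 0, 0, 0, 0], [0.02, -0.082, 0, 0, 0, 0], [0.03, -0.123, 0, 0, 0, 0], [0.04, -0.165, 0, 0, 0, 0], [0.05, -0.206, 0, 0, 0, 0], [0.057, -0.235, 0, 0, 0, 0], [0.062, -0.255, 0, 0, 0, 0], [0.0645, -0.265, 0, 0, 0, 0], [0.0645, -0.268, 0, 0, 0, 0], [0.0645, -0.268, 0, 0, 0, 0], [0.0645, -0.268, 0, 0, 0, 0]])

```text
t: 7.98
tool_pos: [0.4612, -0.3692, 0.1747]
orientation: [-0.348, 3.122, 0.0]
force: [0.6, 1.0, -3.0]
opening: 0.0158
gripper_force: 30.0
```

Run:
```python
from h import *
s=robot.read_state();m=wristmodel(s);im=robot.read_camera('wrist')
print(s['t'],s['opening'],s['gripper_force'])
totool([.465,-.3695,.0852],.2204)
sc=robot.read_camera('scene')
im2=np.hstack([im[::2,::2],sc[100:340,60:380]])
cv2.imwrite('pics/w2.png',cv2.resize(im2,(800,300))[:,:,::-1])
```

```text
7.975 0.015761853250916207 29.998918175697327
shift mm [-3.7 -1.1 89.5]
turn deg [  -0.     0.  -179.9]
turn deg [0.  0.  0.1]
q [-0.76  0.13  1.57  0.    1.44 -2.55]
```

View pics/w2.png

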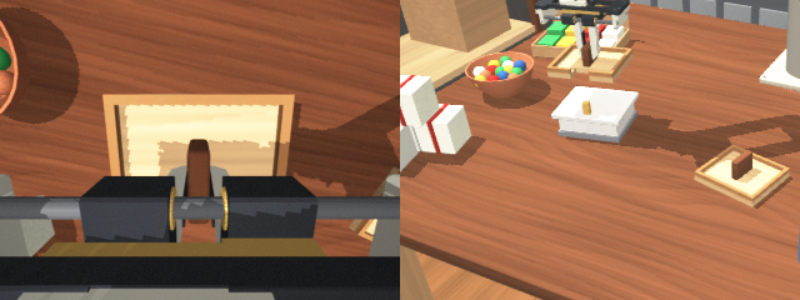

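The wrist view shows the tray held square and centred (cols 104–294 of 400). The scene view shows it level above the riser. I'll lower it slowly.

>>> carry_out(rows=[[-0.002, -0.001, 0.005, 0, 0, 0], [-0.004, -0.001, 0.015, 0, 0, 0], [-0.004, -0.001, 0.028, 0, 0, 0], [-0.004, -0.001, 0.041, 0, 0, 0], [-0.004, -0.001, 0.053, 0, 0, 0], [-0.004, -0.001, 0.063, 0, 0, 0], [-0.004, -0.001, 0.071, 0, 0, 0], [-0.004, -0.001, 0.077, 0, 0, 0], [-0.004, -0.001, 0.081, 0, 0, 0], [-0.004, -0.001, 0.084, 0, 0, 0], [-0.004, -0.001, 0.086, 0, 0, 0], [-0.004, -0.001, 0.086, 0, 0, 0]])

```text
t: 9.57
tool_pos: [0.465, -0.3701, 0.0887]
orientation: [-0.346, 3.122, -0.0]
force: [-0.9, -0.2, -5.0]
opening: 0.0159
gripper_force: 30.0
```

>>> carry_out(rows=[[0, 0, 0.001, 0, 0, 0], [0, 0, 0.002, 0, 0, 0], [0, 0, 0.003, 0, 0, 0], [0, 0, 0.0035, 0, 0, 0], [0, 0, 0.0035, 0, 0, 0]])

```text
t: 10.2
tool_pos: [0.465, -0.37, 0.0851]
orientation: [0.346, -3.122, -0.0]
force: [-0.2, 0.9, -4.5]
opening: 0.0159
gripper_force: 30.0
```

>>> carry_out(rows=[[0, 0, 0.0005, 0, 0, 0], [0, 0, 0.001, 0, 0, 0], [0, 0, 0.0015, 0, 0, 0], [0, 0, 0.0015, 0, 0, 0]])

```text
t: 10.7
tool_pos: [0.4652, -0.3701, 0.0846]
orientation: [-0.346, 3.122, -0.0]
force: [-3.6, 3.6, 5.3]
opening: 0.0157
gripper_force: 30.0
```

Contact felt (+5 N). I'll release and look before going up.

>>> carry_out(rows=[[0, 0, 0, 0, 0, 0], [0, 0, 0, 0, 0, 0], [0, 0, 0, 0, 0, 0], [0, 0, 0, 0, 0, 0], [0, 0, 0, 0, 0, 0], [0, 0, 0, 0, 0, 0]], jaw=110)

```text
t: 11.45
tool_pos: [0.465, -0.3701, 0.0836]
orientation: [0.346, -3.122, -0.0]
force: [-0.4, 0.4, 0.5]
opening: 0.053
gripper_force: 0.0
```

>>> carry_out(rows=[[0, 0, -0.01, 0, 0, 0], [0, 0, -0.03, 0, 0, 0], [0, 0, -0.06, 0, 0, 0], [0, 0, -0.1, 0, 0, 0], [0, 0, -0.14, 0, 0, 0], [0, 0, -0.16, 0, 0, 0], [0, 0, -0.16, 0, 0, 0], [0, 0, -0.16, 0, 0, 0]])

```text
t: 12.45
tool_pos: [0.4645, -0.3696, 0.2419]
orientation: [0.346, -3.121, -0.003]
force: [-0.5, 0.0, 0.1]
opening: 0.053
gripper_force: 0.0
```

Run:
```python
from h import *
s=robot.read_state();m=wristmodel(s);im=robot.read_camera('wrist');print(s['t'],s['tool_pos'],s['opening'],s['force'])
sc=robot.read_camera('scene')
for c,mm in(('wrist',m),('scene',robot.camera_model('scene'))):
    D=robot.outline_of(c,'tray_notched')
    if D:print(c,D[0]['conf'],fit([(mm,D[0]['pixels'])],TRAY,[.465,-.3695,.22],.06))
cv2.imwrite('pics/w3.png',np.hstack([cv2.resize(im,(400,300)),cv2.resize(sc[130:250,130:290],(400,300))])[:,:,::-1])
```

```text
12.45 [ 0.46448371 -0.36955844  0.24186267] 0.05296411387632967 [-0.45893623  0.01485718  0.12756604]
wrist 0.76 (array([ 0.46365972, -0.37160229,  0.21800932]), np.float64(0.05255969498910675))
scene 0.69 (array([ 0.46550013, -0.37074427,  0.21826682]), np.float64(0.06116709632059996))
```

View pics/w3.png

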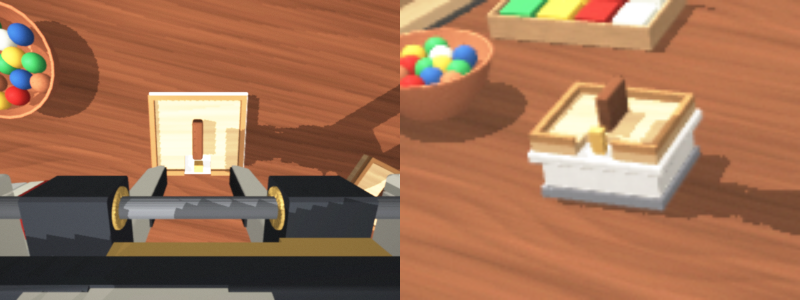

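Both views show the tray flat and centred on the riser, with the brass key in the notch. The fits put it within about 2 mm and 0.2° of the riser pose.

```bash
python3 -c "
from plant import robot
print(robot.close_job())"
```

```text
the job is handed in; nothing more can be done
None
```

The notched tray sits flat, centred and square on the riser with the brass key in its notch; it is released, the plain tray and mug were not touched, and the job was handed in after about 13 s of robot time.

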